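Stow a machined spacer in a sprung-lid case and snap it shut

ROBOT

A 7-joint arm with a two-finger parallel gripper is mounted at the origin on the work surface; the furniture and walls round the work are solid. World frame = base frame: x ahead of the robot, y to its left, z up, the work surface at z = 0. Lengths are in m, angles in rad, forces in N, time in s.
With the tool pointing down it reaches from about 0.4 to 0.925 m from the base axis. Payload 5.6 kg.
Tool frame: the origin (TCP) lies on the centre line of the jaws, within the pads' length; the fingertips stand 8 mm ahead of it and the grasp point (between the pads) lies 11 mm behind it; z points along the fingers, y is the line along which they close (so a half turn about z gives the same grasp; the last joint's range is limited). The gripper opens to 85 mm and grips with 20 to 120 N. Pads are 22 mm wide; open, the fingers measure 114 mm over their backs; the gripper's body (76 mm by 85 mm) begins 54 mm behind the grasp point. The pads swing forward as they close: fully open they stand 13 mm farther back than shut.
Start: joints at [-1.238, 0.468, -0.012, 1.603, 0.006, 1.071, -0.056], TCP at [0.239, 0.605, 0.239] pointing down, gripper open.
Joint ranges: [-2.53, 2.53], [-0.31, 2.02], [-1.57, 1.55], [0.28, 2.44], [-1.29, 4.43], [0.15, 1.84], [-2.92, 2.92]. Speed limits (rad/s): [2.57, 2.57, 3.14, 3.14, 3.14, 3.14, 3.14].

INTERFACE

Orientations are given as a rotation vector (axis times angle).
In Python, from plant import ctrl gives the robot as it stands.
- The arm moves only by the tool drive_tool, never from a script. Its argument "plan" is a list of rows, each an object of numbers: "dx", "dy", "dz": the shift along the tool's x, y, z in mm; "yaw": the turn about the tool's z in degrees; "claw": the finger opening in mm, from 0 to 85.4. A call has 1 to 5 rows; each row shifts and turns the commanded pose from where the row before left it, along the tool's axes as they then stand; what a row does not reach is not made up. A row lasts 1/12 s, in which the tool goes at most 41.7 mm and 7.16 degrees, less where a joint would pass 70% of its speed; a pose out of reach is approached as far as the arm can. A call with a gripper value outside its range is refused whole. The fingers move at their own pace and stop on an object; "grip_force" is the grip in N (left out, the last holds). Time passes only in rows, so rows that do not move let the fingers close. It gives the time, the measured TCP pose, the force, the opening and the grip force at its end, in the units of the state.
- ctrl.get_state(): the state, without advancing time (a new reading comes with each control period).
- ctrl.read_camera(name): name is "side" or "top"; returns the picture (400x640x3 uint8, red, green, blue); there is no depth.
- ctrl.calibration(name): a dict with "K" (3x3 intrinsics, pixels), "T" (4x4, takes a point from camera to world coordinates). Camera axes: x right, y down, z forward; pixel columns grow to the right and rows downward; lengths in m; the calibration is good to about 2 mm. A picture is of the moment at which its call begins. calibration takes no time and is no camera call.
- ctrl.finish_job(): hands the job in; it is judged then, once.
The state is a dict: "time_s": time; "joint_positions": joint angles; "qvel": joint speeds; "joint_torque": joint torques, N m; "position": TCP position; "eef_rot": TCP orientation; "force": force on the tool from outside, world axes, zero at the start; "ft_torque": the same for the moment, N m; "finger_gap": finger opening in m; "finger_force": force on a finger pad.
Only numpy, scipy, OpenCV 4.12 (cv2) and the standard library are available. Lean on these libraries where they do the work, as an engineer would, in place of code of your own. Each camera call takes 0.05 s, during which the arm holds its last target. There are 200 camera calls.

TASK

Press the thumb latch of the case so that its sprung lid pops open, set the square aluminium spacer flat over the post inside, then push the lid down until it snaps shut and stays shut. Work the lid and the latch gently, with no more than about two kilograms of push, and leave the other parts on the desk where they are.

Things in the scene. Friction and masses are not known exactly. Their poses are not given: they have to be found in the camera images.
- case: Shallow aluminium case fixed to the desk, 100 (x) x 150 (y) x 26 mm high without lid, walls and floor 4 mm. Origin: centre of its underside, on the desk; z up. The -x side is the front with the thumb latch, the +x side has the lid's hinge. A round steel post, 11 mm diameter, stands in the middle of the floor (x = y = 0); its thinner rounded tip is 20 mm above the underside.
- lid (a joint): Angle of the grey lid, a 100 x 150 x 6 mm plate: 0 shut, grows as its front edge swings up and back, stop at 1.75 rad. A spring (2.5 N at the front edge when nearly shut) flings it open unless caught. Latched it rests at -0.005 to 0.012; hard stop at -0.010, only 1.5 mm at the front edge past the snap. Snapping takes 6 to 14 N near the front edge.
- lid_edge (a point): Middle of the lid's front edge on its outer (top) face, 100 mm from the hinge line; a steel striker 20 mm wide and 8 mm long stands out in front of it and goes under the latch hook.
- lid_hinge (a point): Middle of the hinge line, in the plate's mid-plane: case frame x = 50, y = 0, z = 29 mm; the line runs along the case's y. Axes of the lid: -x from hinge to front edge, z out of the outer face (up when shut).
- latch (a joint): Angle of the thumb lever: 0 at rest, grows as its pad is pressed down. Frees the lid at 0.14 to 0.17 rad (4.5 to 5.5 mm at the pad) with 4 to 8 N; a hard stop follows at 0.19 rad, about 1 mm later at the pad. Springs back when let go. Its steel hook before the lid is 22 mm wide, top 43 mm above the desk, and tips to the front as the pad is pressed.
- thumb (a point): Point on the thumb lever under the middle of its rubber pad (26 x 30 mm): case frame x = -90, y = 0, z = 22 mm at rest. The pad sits on a setting screw and its top stands anywhere from 0 to 8 mm above this point, differently each time: find it by touch.
- spacer: Machined aluminium spacer, loose: square block 44 x 44 mm, 14 mm high, with a round hole of about 16 mm diameter down the middle, lying flat. Origin: centre of its underside; z up, x and y square to its sides. On the post its origin is over the case's origin with its underside on the case floor, 4 mm up; any yaw.
- bracket: Bystander: small aluminium upright bracket with a foot, 36 x 64 x 34 mm, origin at the centre of its underside.
- vial: Bystander: white screw-cap vial, 25 mm diameter, 51 mm tall, origin at the centre of its underside.
- connector: Bystander: small beige connector block, 30 x 31 x 12 mm, origin at the centre of its underside. (Also fixed on the desk: a pot of pens, 80 mm wide and about 160 mm tall with the pens, centred near world x = 0.56, y = -0.26 m; keep the hand clear of it.)
Things that resemble listed ones, but are neither listed nor needed, are in the scene too. Of the things like the spacer, leave any that is purple; of the rest the larger one is meant.

How it is judged:
By the outcome, as a careful person would: the job done as asked, in the order asked, and still so for the second after the job is handed in, with the robot touching nothing.
It also fails if it takes over 72 s, if anything falls off the work surface, if the arm or the gripper's body presses on something with over 40 N, if the wrist force passes 120 N, or if a joint passes its speed limit or range.

## Working session

There is one attempt and no reset: what is moved stays moved. The work goes in short steps, Python scripts to look and compute and a tool call to move; the robot and the scene stay as the last step left them, time stands still between calls to the robot, and variables do not carry over. Pictures are saved under pics/ and viewed, at most 10 in all, crops included, and the job is handed in when it is done.

Besides the shell and the picture viewer there is one more tool, called after "Call:" as name([rows], argument=value, ...), one row to a line, values as JSON. drive_tool: Moves the arm, as the interface text tells. Its arguments: {"type":"object","properties":{"plan":{"type":"array"},"grip_force":{"type":"number"}},"required":["plan"]}

```bash
mkdir -p pics; python3 - <<'E'
from plant import ctrl
import cv2,numpy as np
for n in("top","side"):
    im=ctrl.read_camera(n); cv2.imwrite(f"pics/{n}0.png",im[:,:,::-1])
    c=ctrl.calibration(n); print(n,np.round(c["K"],1).tolist(),np.round(c["T"],4).tolist())
s=ctrl.get_state()
print(s)
E
```

```text
top [[401.2, 0.0, 321.1], [0.0, 401.2, 203.7], [0.0, 0.0, 1.0]] [[-0.0278, -0.9959, 0.0862, 0.5444], [-0.9993, 0.0297, 0.0215, -0.0066], [-0.0239, -0.0855, -0.9961, 0.8914], [0.0, 0.0, 0.0, 1.0]]
side [[496.6, 0.0, 322.7], [0.0, 496.6, 200.7], [0.0, 0.0, 1.0]] [[-0.9823, -0.0879, 0.1657, 0.473], [-0.1875, 0.4434, -0.8765, 0.822], [0.0036, -0.892, -0.452, 0.5], [0.0, 0.0, 0.0, 1.0]]
{'time_s': 0.1, 'joint_positions': array([-1.23801943,  0.4683208 , -0.01158992,  1.60355069,  0.0059851 ,
        1.07140492, -0.05629011]), 'qvel': array([ 0.00101935, -0.00098408,  0.00055475, -0.00207695, -0.00090866,
        0.0006432 ,  0.00026008]), 'joint_torque': array([ 8.10078800e-04, -5.33517766e+01,  2.12229684e-02, -2.51963407e+01,
        1.14054268e-02,  4.40547941e-03,  2.30868653e-05]), 'position': array([0.23842729, 0.6041522 , 0.23840507]), 'eef_rot': array([-5.86877659e-01, -3.08608558e+00,  2.57169931e-03]), 'force': array([1.16977702, 0.24028608, 0.50789903]), 'ft_torque': array([ 0.00322423,  0.03577404, -0.02154943]), 'finger_force': 0.0, 'finger_gap': 0.08534411141227928}
```

View pics/top0.png

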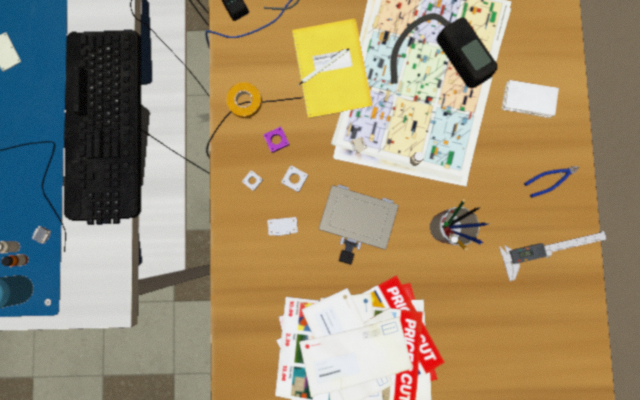

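View pics/side0.png

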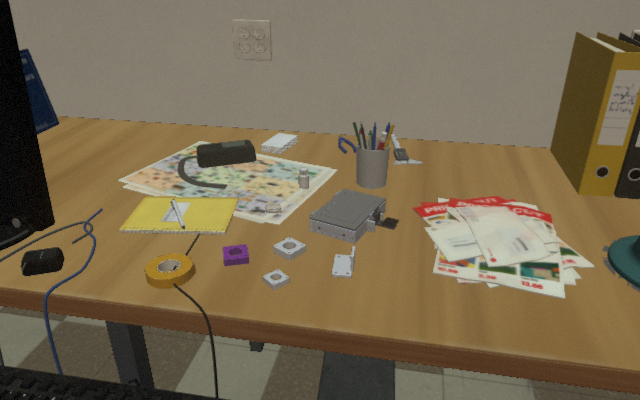

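The top view shows the case lid at about (358,217), with its latch pad at (347,256) facing down the image (-x). The larger non-purple spacer is at (293,178), the smaller one at (252,180) and the bracket at (283,226). The side view agrees.

```bash
cat > h.py <<'E'
from plant import ctrl
import cv2,numpy as np
from scipy.spatial.transform import Rotation as R
def ray(n,uv,z):
    c=ctrl.calibration(n);K,T=np.array(c["K"]),np.array(c["T"])
    d=T[:3,:3]@np.linalg.solve(K,[uv[0],uv[1],1]);o=T[:3,3]
    return o+d*(z-o[2])/d[2]
def proj(n,p):
    c=ctrl.calibration(n);K,T=np.array(c["K"]),np.array(c["T"])
    q=K@(T[:3,:3].T@(np.array(p)-T[:3,3]));return q[:2]/q[2]
def blobs(im,box,lo,hi,amin=60):
    x0,y0,x1,y1=box;hsv=cv2.cvtColor(np.ascontiguousarray(im[y0:y1,x0:x1]),cv2.COLOR_RGB2HSV)
    m=cv2.inRange(hsv,lo,hi)
    cs,_=cv2.findContours(m,cv2.RETR_EXTERNAL,cv2.CHAIN_APPROX_NONE)
    return [c+np.array([[x0,y0]]) for c in cs if cv2.contourArea(c)>amin]
def delta(p,yaw=None):
    """mm shift in tool axes to world p"""
    s=ctrl.get_state();r=R.from_rotvec(s["eef_rot"])
    return np.round(1000*r.inv().apply(np.array(p)-s["position"]),1)
E
python3 - <<'E'
from h import *
im=cv2.imread("pics/top0.png")[:,:,::-1]
def show(name,box,lo,hi,z):
    for c in blobs(im,box,lo,hi):
        r=cv2.minAreaRect(c);pts=np.array([ray("top",p,z)[:2] for p in cv2.boxPoints(r)])
        e=np.diff(np.vstack([pts,pts[:1]]),axis=0)
        print(name,np.round(r[0],1),"ctr",np.round(pts.mean(0),4),"sides",np.round(np.linalg.norm(e,axis=1)[:2],4),"ang",np.round(np.degrees(np.arctan2(e[:2,1],e[:2,0])),1))
show("lid",(312,178,402,256),(0,0,90),(180,70,215),.032)
show("pad",(330,240,365,270),(0,0,0),(180,255,60),.025)
show("spacer",(275,160,312,196),(0,0,120),(180,70,255),.014)
show("small",(240,168,264,192),(0,0,120),(180,70,255),.01)
s=ctrl.get_state();print(R.from_rotvec(s["eef_rot"]).as_matrix().round(3))
v=np.hstack([cv2.resize(im[160:280,235:405],None,fx=4,fy=4,interpolation=cv2.INTER_CUBIC)])
cv2.imwrite("pics/crop1.png",v[:,:,::-1])
E
```

```text
lid [357.5 219.4] ctr [ 0.5832 -0.0649] sides [0.1217 0.1492] ang [ -18.1 -108.4]
pad [346.2 256.3] ctr [ 0.5048 -0.0385] sides [0.0248 0.0249] ang [ -15.9 -105.5]
spacer [294.2 178.2] ctr [0.6787 0.0703] sides [0.0458 0.0457] ang [ -30.2 -121. ]
small [251.8 180.1] ctr [0.6781 0.1651] sides [0.0341 0.035 ] ang [ -39.6 -130.2]
[[-0.93   0.367 -0.001]
 [ 0.367  0.93  -0.002]
 [-0.    -0.002 -1.   ]]
```

View pics/crop1.png

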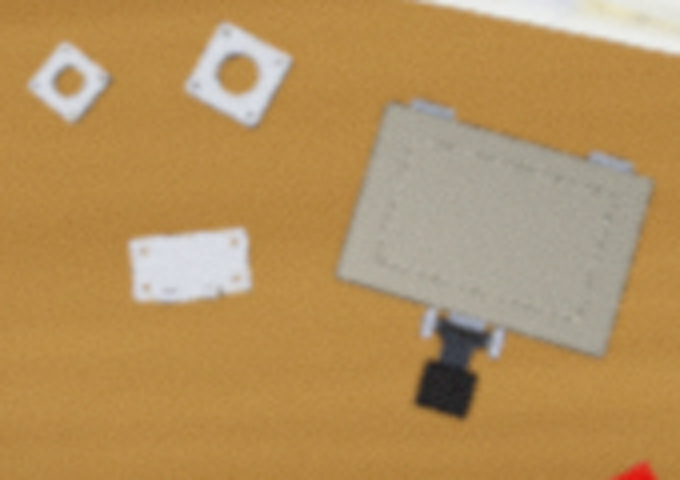

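```bash
python3 - <<'E'
from h import *
q=[(390,100),(653,183),(603,355),(338,275)]
P=np.array([ray("top",(235+u/4,160+v/4),.032)[:2] for u,v in q])
print(P.round(4),P.mean(0).round(4))
d=(P[0]-P[1]+P[3]-P[2]);print("y-axis ang-90",np.degrees(np.arctan2(d[1],d[0]))-90)
d=(P[0]-P[3]+P[1]-P[2]);print("x ang",np.degrees(np.arctan2(d[1],d[0])))
pad=ray("top",(346.2,256.3),.026)[:2];print("pad",pad,np.linalg.norm(pad-P.mean(0)))
a=np.radians(-17.5);ex=np.array([np.cos(a),np.sin(a)])
t=P.mean(0)-.092*ex;print(t, delta([*t,.15]),delta([*t,.06]))
E
```

```text
[[ 0.6585 -0.0138]
 [ 0.6094 -0.153 ]
 [ 0.5188 -0.1226]
 [ 0.5651  0.0168]] [ 0.588  -0.0681]
y-axis ang-90 -18.90280551299894
x ang -18.353846974072383
pad [ 0.50485093 -0.03849257] 0.08824041785781819
[ 0.5002168  -0.04048335] [-480.1 -503.4   89.3] [-480.1 -503.2  179.3]
```

Call:
drive_tool([
  {"dx":-24,"dy":-25,"yaw":-2.9,"claw":0},
  {"dx":-24,"dy":-25,"claw":0},
  {"dx":-24,"dy":-25,"claw":0},
  {"dx":-24,"dy":-25,"claw":0},
  {"dx":-24,"dy":-25,"claw":0},
], grip_force=30)

```text
schema error: expected keys dx, dy, dz, yaw, claw
```

Call:
drive_tool([
  {"dx":-24,"dy":-25,"claw":0},
  {"dx":-24,"dy":-25,"claw":0},
  {"dx":-24,"dy":-25,"claw":0},
  {"dx":-24,"dy":-25,"claw":0},
  {"dx":-24,"dy":-25,"claw":0},
])

```text
schema error: expected keys dx, dy, dz, yaw, claw
```

Call:
drive_tool([
  {"dx":-24,"dy":-25,"claw":0},
  {"dx":-24,"dy":-25,"claw":0},
  {"dx":-24,"dy":-25,"claw":0},
  {"dx":-24,"dy":-25,"claw":0},
  {"dx":-24,"dy":-25,"claw":0},
])

```text
schema error: expected keys dx, dy, dz, yaw, claw
```

Call:
drive_tool([
  {"dx":-20,"dy":-20,"claw":0},
  {"dx":-20,"dy":-20,"claw":0},
  {"claw":0},
  {"claw":0},
])

```text
schema error: expected keys dx, dy, dz, yaw, claw
```

```bash
python3 - <<'E'
from h import *
s=ctrl.get_state();print(s["time_s"],s["position"],s["force"],R.from_rotvec(s["eef_rot"]).as_matrix().round(3).tolist(),delta([.5025,-.0392,.045]),s["finger_gap"])
E
```

```text
0.1 [0.23842729 0.6041522  0.23840507] [1.16977702 0.24028608 0.50789903] [[-0.93, 0.367, -0.001], [0.367, 0.93, -0.002], [-0.0, -0.002, -1.0]] [-481.8 -501.2  194.3] 0.08534411141227928
```

All five keys are needed in every row.

Call:
drive_tool([
  {"dx":-24,"dy":-25,"dz":0,"yaw":-2.9,"claw":0},
  {"dx":-24,"dy":-25,"dz":0,"yaw":0,"claw":0},
  {"dx":-24,"dy":-25,"dz":0,"yaw":0,"claw":0},
  {"dx":-24,"dy":-25,"dz":0,"yaw":0,"claw":0},
  {"dx":-24,"dy":-25,"dz":0,"yaw":0,"claw":0},
], grip_force=30)

```text
time_s: 0.52
position: [0.311, 0.4454, 0.2389]
eef_rot: [-0.508, -3.1, 0.001]
force: [1.0, -0.7, -0.2]
finger_gap: 0.0256
finger_force: 0.0
```

Call:
drive_tool([
  {"dx":-24,"dy":-25,"dz":0,"yaw":0,"claw":0},
  {"dx":-24,"dy":-25,"dz":0,"yaw":0,"claw":0},
  {"dx":-24,"dy":-25,"dz":0,"yaw":0,"claw":0},
  {"dx":-24,"dy":-25,"dz":0,"yaw":0,"claw":0},
  {"dx":-24,"dy":-25,"dz":0,"yaw":0,"claw":0},
])

```text
time_s: 0.93
position: [0.3847, 0.2886, 0.2391]
eef_rot: [-0.508, -3.1, 0.0]
force: [0.4, 1.0, -0.3]
finger_gap: -0.0
finger_force: 0.0
```

Call:
drive_tool([
  {"dx":-24,"dy":-25,"dz":0,"yaw":0,"claw":0},
  {"dx":-24,"dy":-25,"dz":0,"yaw":0,"claw":0},
  {"dx":-24,"dy":-25,"dz":0,"yaw":0,"claw":0},
  {"dx":-24,"dy":-25,"dz":0,"yaw":0,"claw":0},
  {"dx":-24,"dy":-25,"dz":0,"yaw":0,"claw":0},
])

```text
time_s: 1.35
position: [0.4585, 0.1318, 0.2392]
eef_rot: [-0.509, -3.1, -0.0]
force: [1.1, 1.5, 0.6]
finger_gap: 0.0
finger_force: 0.0
```

Call:
drive_tool([
  {"dx":-20,"dy":-20,"dz":0,"yaw":0,"claw":0},
  {"dx":-20,"dy":-20,"dz":0,"yaw":0,"claw":0},
  {"dx":0,"dy":0,"dz":0,"yaw":0,"claw":0},
  {"dx":0,"dy":0,"dz":0,"yaw":0,"claw":0},
])

```text
time_s: 1.68
position: [0.4836, 0.0813, 0.239]
eef_rot: [-0.514, -3.099, 0.001]
force: [0.2, 1.4, 0.3]
finger_gap: -0.0
finger_force: 0.0
```

```bash
python3 - <<'E'
from h import *
s=ctrl.get_state();print(s["time_s"],s["position"],s["force"],R.from_rotvec(s["eef_rot"]).as_matrix().round(3).tolist(),delta([.5025,-.0392,.045]),s["finger_gap"])
E
```

```text
1.6833 [0.48360982 0.08131052 0.23904372] [0.20429992 1.39552469 0.25764769] [[-0.946, 0.323, -0.0], [0.323, 0.946, -0.0], [0.0, -0.0, -1.0]] [ -56.9 -107.8  194.1] -4.957635433550311e-05
```

Call:
drive_tool([
  {"dx":-19,"dy":-35,"dz":10,"yaw":0,"claw":0},
  {"dx":-19,"dy":-35,"dz":10,"yaw":0,"claw":0},
  {"dx":-18.9,"dy":-37.8,"dz":0,"yaw":0,"claw":0},
  {"dx":0,"dy":0,"dz":40,"yaw":0,"claw":0},
  {"dx":0,"dy":0,"dz":40,"yaw":0,"claw":0},
])

```text
time_s: 2.1
position: [0.5048, -0.0383, 0.1402]
eef_rot: [0.513, 3.093, 0.002]
force: [0.3, 0.8, -0.7]
finger_gap: 0.0004
finger_force: 0.0
```

Call:
drive_tool([
  {"dx":0,"dy":0,"dz":40,"yaw":0,"claw":0},
  {"dx":0,"dy":0,"dz":36,"yaw":0,"claw":0},
  {"dx":0,"dy":0,"dz":16,"yaw":0,"claw":0},
  {"dx":0,"dy":0,"dz":0,"yaw":0,"claw":0},
  {"dx":0,"dy":0,"dz":0,"yaw":0,"claw":0},
])

```text
time_s: 2.52
position: [0.5021, -0.0357, 0.0467]
eef_rot: [-0.506, -3.098, -0.0]
force: [1.2, -0.2, 0.6]
finger_gap: -0.0003
finger_force: 0.0
```

```bash
python3 - <<'E'
from h import *
im=ctrl.read_camera("side")
s=ctrl.get_state();print(s["position"],s["force"],delta([.5025,-.0392,.04]))
cv2.imwrite("pics/s1.png",cv2.resize(im[170:260,280:440],None,fx=4.5,fy=4.5,interpolation=cv2.INTER_CUBIC)[:,:,::-1])
E
```

```text
[ 0.50330966 -0.03602774  0.04787556] [-0.40834798  0.41249015  0.25305266] [-0.2 -3.3  7.9]
```

View pics/s1.png

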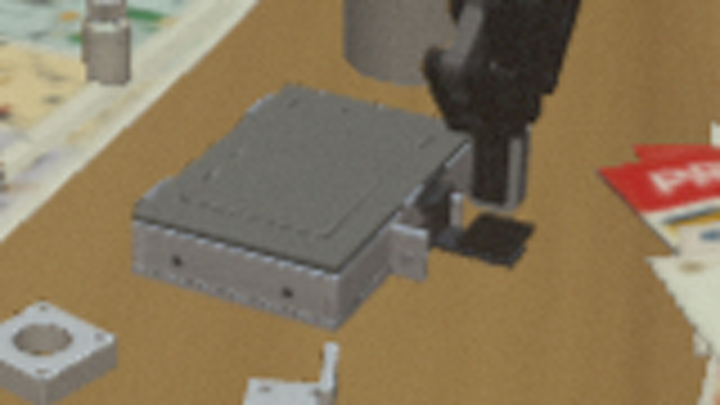

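The finger is directly over the black pad (fingertip at crop 500,195; pad at 490,240). I'll descend and feel for contact.

Call:
drive_tool([
  {"dx":0,"dy":-3,"dz":3,"yaw":0,"claw":0},
  {"dx":0,"dy":0,"dz":3,"yaw":0,"claw":0},
  {"dx":0,"dy":0,"dz":1,"yaw":0,"claw":0},
  {"dx":0,"dy":0,"dz":1,"yaw":0,"claw":0},
])

```text
time_s: 2.9
position: [0.5023, -0.0396, 0.04]
eef_rot: [0.509, 3.099, 0.001]
force: [0.3, -0.7, 1.4]
finger_gap: 0.0
finger_force: 0.0
```

Call:
drive_tool([
  {"dx":0,"dy":0,"dz":1,"yaw":0,"claw":0},
  {"dx":0,"dy":0,"dz":0,"yaw":0,"claw":0},
])

```text
time_s: 3.07
position: [0.5019, -0.0397, 0.0384]
eef_rot: [0.509, 3.1, 0.0]
force: [-0.9, -0.6, 0.5]
finger_gap: -0.0
finger_force: 0.0
```

Call:
drive_tool([
  {"dx":0,"dy":0,"dz":1,"yaw":0,"claw":0},
  {"dx":0,"dy":0,"dz":0,"yaw":0,"claw":0},
])

```text
time_s: 3.23
position: [0.5018, -0.0397, 0.0372]
eef_rot: [-0.509, -3.1, -0.0]
force: [0.1, -1.0, -0.2]
finger_gap: 0.0001
finger_force: 0.0
```

Call:
drive_tool([
  {"dx":0,"dy":0,"dz":1,"yaw":0,"claw":0},
  {"dx":0,"dy":0,"dz":0,"yaw":0,"claw":0},
])

```text
time_s: 3.4
position: [0.5018, -0.0397, 0.0361]
eef_rot: [-0.509, -3.1, 0.0]
force: [-0.2, 0.1, 0.6]
finger_gap: -0.0003
finger_force: 0.0
```

Call:
drive_tool([
  {"dx":0,"dy":0,"dz":1,"yaw":0,"claw":0},
  {"dx":0,"dy":0,"dz":0,"yaw":0,"claw":0},
])

```text
time_s: 3.57
position: [0.5018, -0.0397, 0.0351]
eef_rot: [-0.509, -3.1, 0.0]
force: [-0.2, 0.4, 0.9]
finger_gap: 0.0001
finger_force: 0.0
```

Call:
drive_tool([
  {"dx":0,"dy":0,"dz":1,"yaw":0,"claw":0},
  {"dx":0,"dy":0,"dz":0,"yaw":0,"claw":0},
])

```text
time_s: 3.73
position: [0.5018, -0.0397, 0.0341]
eef_rot: [-0.509, -3.1, 0.0]
force: [0.4, 0.5, 0.2]
finger_gap: 0.0
finger_force: 0.0
```

Call:
drive_tool([
  {"dx":0,"dy":0,"dz":1,"yaw":0,"claw":0},
  {"dx":0,"dy":0,"dz":0,"yaw":0,"claw":0},
])

```text
time_s: 3.9
position: [0.5018, -0.0397, 0.0332]
eef_rot: [-0.509, -3.1, -0.0]
force: [0.5, 0.2, 0.3]
finger_gap: -0.0001
finger_force: 0.0
```

Call:
drive_tool([
  {"dx":0,"dy":0,"dz":1,"yaw":0,"claw":0},
  {"dx":0,"dy":0,"dz":0,"yaw":0,"claw":0},
])

```text
time_s: 4.07
position: [0.5018, -0.0398, 0.0322]
eef_rot: [-0.509, -3.1, 0.0]
force: [-0.5, -0.1, 0.1]
finger_gap: 0.0002
finger_force: 0.0
```

Call:
drive_tool([
  {"dx":0,"dy":0,"dz":1,"yaw":0,"claw":0},
  {"dx":0,"dy":0,"dz":0,"yaw":0,"claw":0},
])

```text
time_s: 4.23
position: [0.5018, -0.0397, 0.0313]
eef_rot: [-0.509, -3.1, -0.0]
force: [-0.5, 1.0, 1.6]
finger_gap: 0.0002
finger_force: 1.0
```

Call:
drive_tool([
  {"dx":0,"dy":0,"dz":1,"yaw":0,"claw":0},
  {"dx":0,"dy":0,"dz":0,"yaw":0,"claw":0},
])

```text
time_s: 4.4
position: [0.5016, -0.0396, 0.0303]
eef_rot: [-0.508, -3.1, -0.0]
force: [-2.3, 0.8, 4.5]
finger_gap: -0.0
finger_force: 2.2
```

Call:
drive_tool([
  {"dx":0,"dy":0,"dz":1,"yaw":0,"claw":0},
  {"dx":0,"dy":0,"dz":0,"yaw":0,"claw":0},
])

```text
time_s: 4.57
position: [0.5011, -0.0395, 0.0292]
eef_rot: [-0.508, -3.099, -0.0]
force: [-2.8, 1.3, 5.9]
finger_gap: 0.0003
finger_force: 2.7
```

Call:
drive_tool([
  {"dx":0,"dy":0,"dz":1,"yaw":0,"claw":0},
  {"dx":0,"dy":0,"dz":0,"yaw":0,"claw":0},
])

```text
time_s: 4.73
position: [0.5008, -0.0394, 0.0281]
eef_rot: [-0.508, -3.098, -0.0]
force: [-3.0, 0.3, 3.2]
finger_gap: -0.0002
finger_force: 2.1
```

Call:
drive_tool([
  {"dx":0,"dy":0,"dz":1,"yaw":0,"claw":0},
  {"dx":0,"dy":0,"dz":0,"yaw":0,"claw":0},
])

```text
time_s: 4.9
position: [0.5006, -0.0393, 0.0271]
eef_rot: [-0.508, -3.098, -0.001]
force: [-4.6, 1.4, 6.4]
finger_gap: -0.0
finger_force: 3.4
```

```bash
cat > lid.py <<'E'
from h import *
im=ctrl.read_camera("side")
a=cv2.imread("pics/side0.png")[:,:,::-1]
d=cv2.absdiff(im,np.ascontiguousarray(a)).max(2)[160:240,300:375]
s=ctrl.get_state();print("diff",(d>40).mean(),s["position"].round(4),s["force"].round(1))
E
python3 lid.py
```

```text
diff 0.12883333333333333 [ 0.5006 -0.0393  0.0271] [-4.8  1.7  6.6]
```

Call:
drive_tool([
  {"dx":0,"dy":0,"dz":0.5,"yaw":0,"claw":0},
  {"dx":0,"dy":0,"dz":0,"yaw":0,"claw":0},
])

```text
time_s: 5.12
position: [0.5005, -0.0393, 0.0266]
eef_rot: [-0.508, -3.097, -0.001]
force: [-4.5, 0.6, 6.1]
finger_gap: -0.0
finger_force: 3.6
```

```bash
python3 lid.py
```

```text
diff 0.33266666666666667 [ 0.5004 -0.0392  0.0266] [-4.3  1.5  5.7]
```

Call:
drive_tool([
  {"dx":0,"dy":0,"dz":0.4,"yaw":0,"claw":0},
  {"dx":0,"dy":0,"dz":0,"yaw":0,"claw":0},
])

```text
time_s: 5.33
position: [0.5004, -0.0392, 0.0265]
eef_rot: [-0.508, -3.097, -0.001]
force: [-5.6, 2.0, 9.4]
finger_gap: -0.0001
finger_force: 5.2
```

```bash
python3 lid.py
```

```text
diff 0.45 [ 0.5005 -0.0392  0.0265] [-5.3  1.3 10. ]
```

Call:
drive_tool([
  {"dx":0,"dy":0,"dz":-20,"yaw":0,"claw":0},
  {"dx":0,"dy":0,"dz":-40,"yaw":0,"claw":0},
  {"dx":0,"dy":0,"dz":-40,"yaw":0,"claw":0},
  {"dx":0,"dy":35,"dz":-20,"yaw":5.8,"claw":60},
  {"dx":0,"dy":35,"dz":-20,"yaw":6,"claw":60},
])

```text
time_s: 5.8
position: [0.5281, 0.024, 0.1688]
eef_rot: [0.839, 3.024, 0.002]
force: [1.1, 0.3, -0.4]
finger_gap: 0.0231
finger_force: 0.0
```

Call:
drive_tool([
  {"dx":0,"dy":30,"dz":0,"yaw":0,"claw":60},
  {"dx":0,"dy":0,"dz":0,"yaw":0,"claw":60},
  {"dx":0,"dy":0,"dz":0,"yaw":0,"claw":60},
])

```text
time_s: 6.05
position: [0.5434, 0.0532, 0.1663]
eef_rot: [0.818, 3.032, 0.001]
force: [0.2, -0.4, 0.1]
finger_gap: 0.0594
finger_force: 0.0
```

```bash
python3 - <<'E'
from h import *
im=ctrl.read_camera("top");cv2.imwrite("pics/top1.png",im[:,:,::-1])
for c in blobs(im,(275,160,312,196),(0,0,120),(180,70,255)):
    r=cv2.minAreaRect(c);print(r,ray("top",r[0],.014))
m=cv2.resize(im[150:280,260:410],None,fx=5,fy=4.6,interpolation=cv2.INTER_CUBIC)
m=cv2.resize(im[150:270,260:410],None,fx=5,fy=5,interpolation=cv2.INTER_CUBIC)
cv2.imwrite("pics/top1c.png",m[:,:,::-1])
s=ctrl.get_state();print(s["time_s"],s["position"],R.from_rotvec(s["eef_rot"]).as_matrix().round(3).tolist(),s["finger_gap"],delta([.6787,.0703,.05]))
E
```

```text
((294.16510009765625, 178.2028350830078), (20.688386917114258, 20.591259002685547), 29.05460548400879) [0.67866041 0.07026138 0.014     ]
6.1 [0.54258171 0.05131433 0.16593598] [[-0.863, 0.505, -0.0], [0.505, 0.863, -0.001], [-0.0, -0.001, -1.0]] 0.060019494684130266 [-107.8   85.2  115.9]
```

View pics/top1c.png

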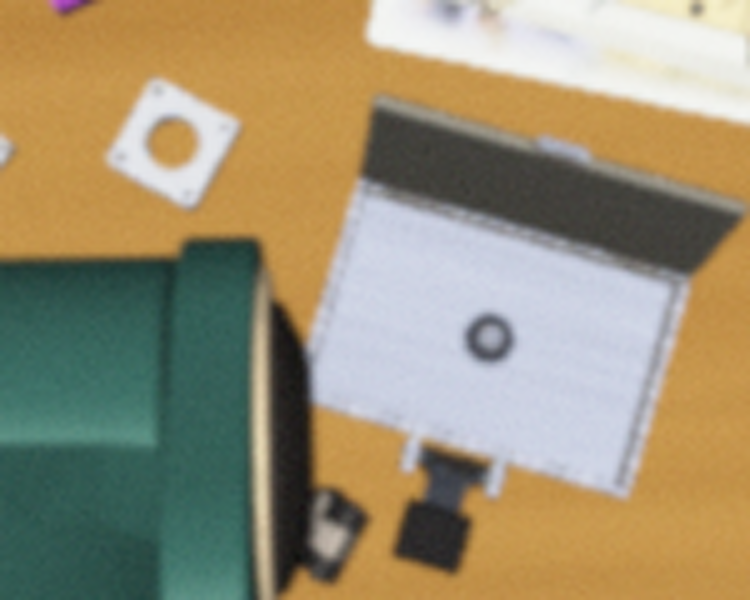

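The lid is fully open. The post is at crop (489,338) and the spacer hole at crop (173,142); the path is clear.

Call:
drive_tool([
  {"dx":-27,"dy":21.3,"dz":0,"yaw":0,"claw":60},
  {"dx":-27,"dy":21.3,"dz":0,"yaw":0,"claw":60},
  {"dx":-27,"dy":21.3,"dz":0,"yaw":0,"claw":60},
  {"dx":-26.8,"dy":21.3,"dz":20,"yaw":0,"claw":60},
  {"dx":0,"dy":0,"dz":40,"yaw":0,"claw":60},
])

```text
time_s: 6.52
position: [0.6881, 0.0691, 0.1104]
eef_rot: [0.822, 3.017, 0.007]
force: [0.8, 1.3, 0.0]
finger_gap: 0.0597
finger_force: 0.0
```

Call:
drive_tool([
  {"dx":0,"dy":0,"dz":40,"yaw":0,"claw":60},
  {"dx":0,"dy":0,"dz":26,"yaw":0,"claw":60},
  {"dx":0,"dy":0,"dz":0,"yaw":0,"claw":60},
  {"dx":0,"dy":0,"dz":0,"yaw":0,"claw":60},
])

```text
time_s: 6.85
position: [0.6773, 0.0678, 0.0386]
eef_rot: [-0.827, -3.027, 0.004]
force: [0.3, 0.2, 1.9]
finger_gap: 0.0601
finger_force: 0.0
```

```bash
python3 - <<'E'
from h import *
s=ctrl.get_state();print(s["time_s"],s["position"],s["force"],delta([.6785,.0700,.008]))
h=ray("top",(294.3,178.3),.014);print(h)
for z in (.012,.02): print(ray("top",(357.8,217.6),z))
E
```

```text
6.85 [0.67732703 0.06784555 0.03860751] [0.2725803  0.166534   1.93394237] [ 0.   2.6 30.6]
[0.67843428 0.06996748 0.014     ]
[ 0.58757194 -0.06714545  0.012     ]
[ 0.58717895 -0.066595    0.02      ]
```

Call:
drive_tool([
  {"dx":0,"dy":1.5,"dz":15,"yaw":0,"claw":60},
  {"dx":0,"dy":0,"dz":10,"yaw":0,"claw":60},
  {"dx":0,"dy":0,"dz":4,"yaw":0,"claw":60},
  {"dx":0,"dy":0,"dz":0,"yaw":0,"claw":60},
  {"dx":0,"dy":0,"dz":0,"yaw":0,"claw":60},
])

```text
time_s: 7.27
position: [0.6798, 0.0714, 0.012]
eef_rot: [0.824, 3.031, 0.001]
force: [-0.0, -0.3, 0.3]
finger_gap: 0.0598
finger_force: 0.0
```

```bash
python3 - <<'E'
from h import *
s=ctrl.get_state();print(s["position"],s["force"],delta([.6785,.0700,.007]))
im=ctrl.read_camera("side")
cv2.imwrite("pics/s2.png",cv2.resize(im[190:280,240:340],None,fx=6,fy=6,interpolation=cv2.INTER_CUBIC)[:,:,::-1])
E
```

```text
[0.6798439  0.07135586 0.01198529] [-0.0183519  -0.30700418  0.33773881] [ 0.5 -1.9  5. ]
```

View pics/s2.png

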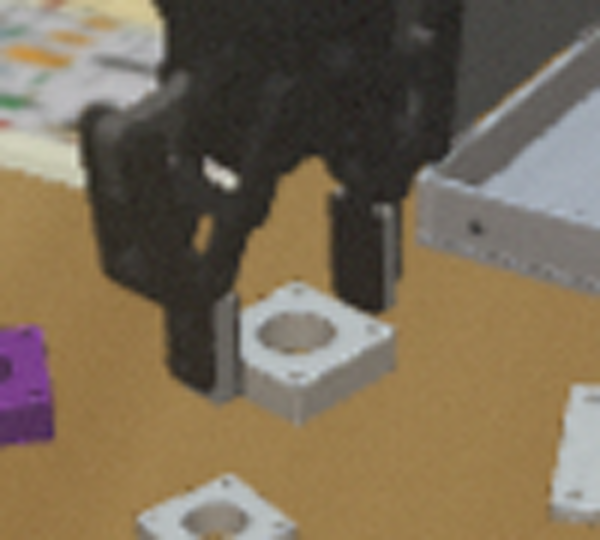

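The spacer sits between the pads, with the fingertips a few mm above the desk. I'll lower slightly and close.

Call:
drive_tool([
  {"dx":0,"dy":-1.5,"dz":3,"yaw":0,"claw":60},
  {"dx":0,"dy":0,"dz":0,"yaw":0,"claw":45},
  {"dx":0,"dy":0,"dz":0,"yaw":0,"claw":38},
  {"dx":0,"dy":0,"dz":0,"yaw":0,"claw":38},
  {"dx":0,"dy":0,"dz":0,"yaw":0,"claw":38},
], grip_force=40)

```text
time_s: 7.73
position: [0.6791, 0.07, 0.0088]
eef_rot: [0.824, 3.031, 0.0]
force: [0.1, -0.6, 2.7]
finger_gap: 0.0429
finger_force: 41.9
```

Call:
drive_tool([
  {"dx":0,"dy":0,"dz":0,"yaw":0,"claw":38},
  {"dx":0,"dy":0,"dz":0,"yaw":0,"claw":38},
  {"dx":0,"dy":0,"dz":0,"yaw":0,"claw":38},
])

```text
time_s: 7.98
position: [0.6791, 0.0699, 0.0088]
eef_rot: [0.825, 3.031, 0.0]
force: [-1.2, 0.1, 4.7]
finger_gap: 0.0428
finger_force: 42.1
```

Call:
drive_tool([
  {"dx":0,"dy":0,"dz":-15,"yaw":0,"claw":38},
  {"dx":0,"dy":0,"dz":-30,"yaw":0,"claw":38},
  {"dx":0,"dy":0,"dz":-20,"yaw":-6,"claw":38},
  {"dx":0,"dy":0,"dz":0,"yaw":-5.8,"claw":38},
  {"dx":21,"dy":0,"dz":0,"yaw":0,"claw":38},
])

```text
time_s: 8.4
position: [0.6631, 0.0748, 0.0765]
eef_rot: [0.504, 3.093, 0.001]
force: [0.0, -0.3, -1.3]
finger_gap: 0.0429
finger_force: 41.5
```

Call:
drive_tool([
  {"dx":22,"dy":-10,"dz":0,"yaw":0,"claw":38},
  {"dx":0,"dy":-30,"dz":0,"yaw":0,"claw":38},
  {"dx":0,"dy":-40,"dz":0,"yaw":0,"claw":38},
  {"dx":0,"dy":-40,"dz":0,"yaw":0,"claw":38},
  {"dx":0,"dy":-35,"dz":0,"yaw":0,"claw":38},
])

```text
time_s: 8.82
position: [0.5873, -0.0651, 0.074]
eef_rot: [-0.509, -3.1, 0.001]
force: [0.8, -1.0, -1.1]
finger_gap: 0.043
finger_force: 41.5
```

Call:
drive_tool([
  {"dx":0,"dy":0,"dz":10,"yaw":0,"claw":38},
  {"dx":0,"dy":0,"dz":0,"yaw":0,"claw":38},
  {"dx":0,"dy":0,"dz":0,"yaw":0,"claw":38},
])

```text
time_s: 9.07
position: [0.5883, -0.0624, 0.0634]
eef_rot: [-0.509, -3.099, -0.001]
force: [0.0, 0.1, -1.0]
finger_gap: 0.0429
finger_force: 41.5
```

```bash
python3 - <<'E'
from h import *
s=ctrl.get_state();print(s["time_s"],s["position"],s["force"],s["finger_gap"],s["eef_rot"],delta([.5874,-.0669,.03]))
a=ctrl.read_camera("side");b=ctrl.read_camera("top")
A=cv2.resize(a[150:260,290:400],(550,550),interpolation=cv2.INTER_CUBIC)
B=cv2.resize(b[190:250,330:390],(250,250),interpolation=cv2.INTER_CUBIC)
v=np.zeros((550,800,3),np.uint8);v[:,:550]=A;v[:250,550:]=B
cv2.imwrite("pics/both.png",v[:,:,::-1])
E
```

```text
9.0667 [ 0.58832258 -0.06243093  0.06344677] [ 0.00397368  0.07292549 -1.03580936] 0.04289762170991705 [-5.08599060e-01 -3.09929910e+00 -1.21946931e-03] [-0.6 -4.6 33.4]
```

View pics/both.png

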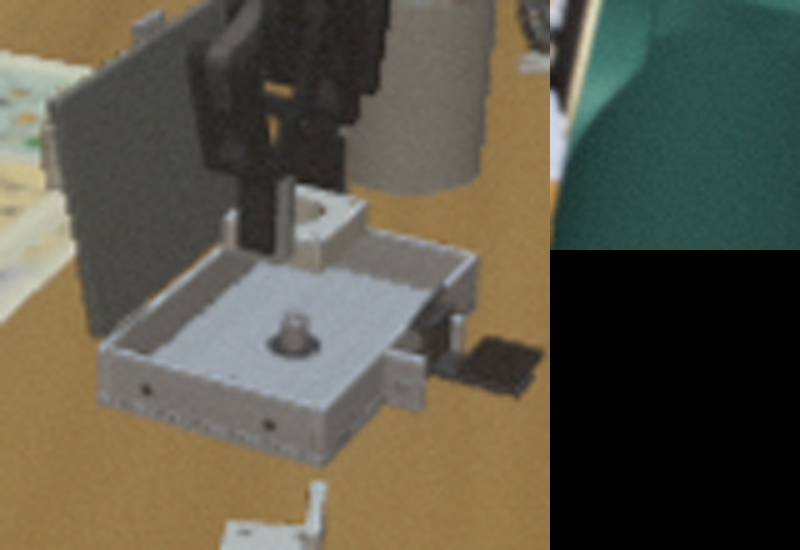

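```bash
python3 - <<'E'
from h import *
print("post side",ray("side",(348.6,213.0),.020),ray("side",(348.6,218.6),.004))
s=ctrl.get_state();p=s["position"];a=np.radians(-18.8);
ex=np.array([np.cos(a),np.sin(a),0]);ey=np.array([-np.sin(a),np.cos(a),0])
for n,i,j in(("right(-x,-y)?",-1,-1),("front -x+y",-1,1),("left +x+y",1,1)):
    q=p+.022*(i*ex+j*ey);q[2]=p[2]-.0088+.014
    u=proj("side",q);print(n,((u-[290,150])*5).round(1))
print("post pred",((proj("side",[.5874,-.0669,.02])-[290,150])*5).round(1))
E
```

```text
post side [ 0.58689326 -0.06475153  0.02      ] [ 0.58722653 -0.07013487  0.004     ]
right(-x,-y)? [363.3 201.7]
front -x+y [314.2 244.3]
left +x+y [214.4 219.3]
post pred [292.5 312.4]
```

Call:
drive_tool([
  {"dx":-1,"dy":-4.6,"dz":10,"yaw":0,"claw":38},
  {"dx":0,"dy":0,"dz":10,"yaw":0,"claw":38},
  {"dx":0,"dy":0,"dz":0,"yaw":0,"claw":38},
  {"dx":0,"dy":0,"dz":0,"yaw":0,"claw":38},
  {"dx":0,"dy":0,"dz":0,"yaw":0,"claw":38},
])

```text
time_s: 9.58
position: [0.5879, -0.0676, 0.043]
eef_rot: [-0.508, -3.1, 0.0]
force: [0.0, -0.3, -1.7]
finger_gap: 0.0431
finger_force: 41.5
```

```bash
python3 - <<'E'
from h import *
s=ctrl.get_state();print(s["position"],s["force"],delta([.588,-.067,.02]))
E
```

```text
[ 0.58788625 -0.06758819  0.04299448] [ 0.01914588 -0.28484396 -1.6865306 ] [ 0.1  0.6 23. ]
```

Call:
drive_tool([
  {"dx":0,"dy":0.5,"dz":7,"yaw":0,"claw":38},
  {"dx":0,"dy":0,"dz":5,"yaw":0,"claw":38},
  {"dx":0,"dy":0,"dz":2,"yaw":0,"claw":38},
  {"dx":0,"dy":0,"dz":0,"yaw":0,"claw":38},
])

```text
time_s: 9.92
position: [0.5876, -0.0672, 0.0286]
eef_rot: [-0.508, -3.099, 0.0]
force: [-0.6, 0.5, -0.5]
finger_gap: 0.0429
finger_force: 41.5
```

Call:
drive_tool([
  {"dx":0,"dy":0,"dz":2,"yaw":0,"claw":38},
  {"dx":0,"dy":0,"dz":0,"yaw":0,"claw":38},
])

```text
time_s: 10.08
position: [0.5881, -0.0673, 0.0272]
eef_rot: [-0.509, -3.1, 0.0]
force: [0.4, -0.3, -1.2]
finger_gap: 0.0428
finger_force: 41.5
```

Call:
drive_tool([
  {"dx":0,"dy":0,"dz":2,"yaw":0,"claw":38},
  {"dx":0,"dy":0,"dz":0,"yaw":0,"claw":38},
])

```text
time_s: 10.25
position: [0.5881, -0.0673, 0.0253]
eef_rot: [-0.509, -3.1, -0.0]
force: [0.3, 0.7, -0.4]
finger_gap: 0.0425
finger_force: 41.5
```

No contact, so the post is entering the hole. I'll continue down.

Call:
drive_tool([
  {"dx":0,"dy":0,"dz":2,"yaw":0,"claw":38},
  {"dx":0,"dy":0,"dz":2,"yaw":0,"claw":38},
  {"dx":0,"dy":0,"dz":0,"yaw":0,"claw":38},
])

```text
time_s: 10.5
position: [0.5879, -0.0673, 0.021]
eef_rot: [-0.509, -3.1, 0.0]
force: [-0.7, -0.5, -1.5]
finger_gap: 0.0427
finger_force: 41.5
```

Call:
drive_tool([
  {"dx":0,"dy":0,"dz":2,"yaw":0,"claw":38},
  {"dx":0,"dy":0,"dz":2,"yaw":0,"claw":38},
  {"dx":0,"dy":0,"dz":0,"yaw":0,"claw":38},
])

```text
time_s: 10.75
position: [0.5879, -0.0673, 0.0169]
eef_rot: [-0.509, -3.1, 0.0]
force: [0.5, 0.2, -1.5]
finger_gap: 0.0431
finger_force: 41.5
```

Call:
drive_tool([
  {"dx":0,"dy":0,"dz":2,"yaw":0,"claw":38},
  {"dx":0,"dy":0,"dz":1,"yaw":0,"claw":38},
  {"dx":0,"dy":0,"dz":0,"yaw":0,"claw":38},
])

```text
time_s: 11.0
position: [0.588, -0.0673, 0.0141]
eef_rot: [-0.509, -3.1, 0.0]
force: [0.1, 0.6, -1.8]
finger_gap: 0.0425
finger_force: 41.5
```

Call:
drive_tool([
  {"dx":0,"dy":0,"dz":1,"yaw":0,"claw":38},
  {"dx":0,"dy":0,"dz":0,"yaw":0,"claw":38},
  {"dx":0,"dy":0,"dz":0,"yaw":0,"claw":60},
  {"dx":0,"dy":0,"dz":0,"yaw":0,"claw":60},
  {"dx":0,"dy":0,"dz":0,"yaw":0,"claw":60},
])

```text
time_s: 11.42
position: [0.5884, -0.0673, 0.0136]
eef_rot: [0.509, 3.1, 0.0]
force: [0.1, 0.0, 0.0]
finger_gap: 0.0597
finger_force: 0.0
```

Call:
drive_tool([
  {"dx":0,"dy":0,"dz":0,"yaw":0,"claw":60},
  {"dx":0,"dy":0,"dz":-15,"yaw":0,"claw":60},
  {"dx":0,"dy":0,"dz":-35,"yaw":0,"claw":60},
  {"dx":0,"dy":0,"dz":-40,"yaw":0,"claw":0},
  {"dx":0,"dy":0,"dz":-40,"yaw":0,"claw":0},
])

```text
time_s: 11.83
position: [0.5874, -0.0674, 0.1443]
eef_rot: [-0.509, -3.098, 0.001]
force: [1.9, -0.5, 0.1]
finger_gap: 0.0369
finger_force: 0.0
```

Call:
drive_tool([
  {"dx":0,"dy":40,"dz":-40,"yaw":0,"claw":0},
  {"dx":-20,"dy":35,"dz":-30,"yaw":0,"claw":0},
  {"dx":-30,"dy":20,"dz":0,"yaw":0,"claw":0},
  {"dx":-30,"dy":0,"dz":0,"yaw":0,"claw":0},
  {"dx":-20,"dy":0,"dz":0,"yaw":0,"claw":0},
])

```text
time_s: 12.25
position: [0.7074, -0.0218, 0.1987]
eef_rot: [0.503, 3.098, 0.002]
force: [-0.7, -0.6, -0.4]
finger_gap: -0.0
finger_force: 0.0
```

```bash
python3 - <<'E'
from h import *
s=ctrl.get_state();print(s["time_s"],s["position"],s["force"],s["finger_gap"])
a=ctrl.read_camera("side");b=ctrl.read_camera("top")
A=cv2.resize(a[150:260,290:390],(500,550),interpolation=cv2.INTER_CUBIC)
B=cv2.resize(b[170:270,325:385],(300,500),interpolation=cv2.INTER_CUBIC)
v=np.zeros((550,800,3),np.uint8);v[:,:500]=A;v[:500,500:]=B
cv2.imwrite("pics/both2.png",v[:,:,::-1])
E
```

```text
12.25 [ 0.70737406 -0.02181409  0.19874558] [-0.72437309 -0.57458901 -0.44567356] -1.2774798583930236e-05
```

View pics/both2.png

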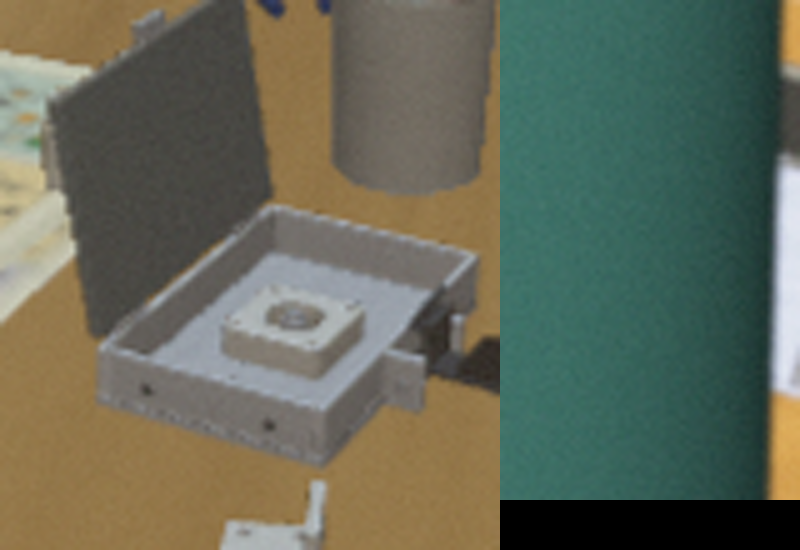

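The spacer sits flat on the post (crop 292,330). I'll move behind the lid to close it.

Call:
drive_tool([
  {"dx":-2,"dy":-30,"dz":0,"yaw":0,"claw":0},
  {"dx":-2,"dy":-30,"dz":0,"yaw":0,"claw":0},
  {"dx":-2,"dy":-21.4,"dz":19,"yaw":0,"claw":0},
  {"dx":0,"dy":0,"dz":30,"yaw":0,"claw":0},
  {"dx":0,"dy":0,"dz":30,"yaw":0,"claw":0},
])

```text
time_s: 12.77
position: [0.684, -0.1057, 0.1194]
eef_rot: [0.514, 3.096, -0.001]
force: [0.4, 1.1, -0.8]
finger_gap: -0.0
finger_force: 0.0
```

Call:
drive_tool([
  {"dx":0,"dy":0,"dz":0,"yaw":0,"claw":0},
  {"dx":0,"dy":0,"dz":0,"yaw":0,"claw":0},
  {"dx":0,"dy":0,"dz":0,"yaw":0,"claw":0},
])

```text
time_s: 13.02
position: [0.6852, -0.1025, 0.1203]
eef_rot: [0.507, 3.099, 0.0]
force: [-0.2, -0.2, 1.2]
finger_gap: -0.0003
finger_force: 0.0
```

```bash
cat > cs.py <<'E'
from h import *
s=ctrl.get_state();a=np.radians(-18.7);d=1000*(s["position"]-[.588,-.0673,0])
M=np.array([[np.cos(a),np.sin(a),0],[-np.sin(a),np.cos(a),0],[0,0,1]])
print(s["time_s"],"case mm",(M@d).round(1),"F case",(M@s["force"]).round(1),R.from_rotvec(s["eef_rot"]).as_matrix()[:,0].round(3))
E
python3 cs.py
```

```text
13.0167 case mm [103.3  -2.2 120.3] F case [-0.1 -0.3  1.2] [-0.948  0.319 -0.002]
```

Call:
drive_tool([
  {"dx":13,"dy":1,"dz":0,"yaw":0,"claw":0},
  {"dx":13,"dy":1,"dz":-1,"yaw":0,"claw":0},
  {"dx":13,"dy":0,"dz":-1,"yaw":0,"claw":0},
  {"dx":11,"dy":0,"dz":0,"yaw":0,"claw":0},
  {"dx":11,"dy":0,"dz":1,"yaw":0,"claw":0},
])

```text
time_s: 13.43
position: [0.6294, -0.0816, 0.1231]
eef_rot: [0.507, 3.093, 0.0]
force: [2.8, -0.5, -1.0]
finger_gap: -0.0
finger_force: 1.1
```

```bash
python3 cs.py
```

```text
13.4333 case mm [ 43.8  -0.3 123.1] F case [ 2.8  0.4 -1. ] [-0.948  0.319 -0.007]
```

Call:
drive_tool([
  {"dx":11,"dy":0,"dz":3,"yaw":0,"claw":0},
  {"dx":11,"dy":0,"dz":3.2,"yaw":0,"claw":0},
  {"dx":10,"dy":0,"dz":5,"yaw":0,"claw":0},
  {"dx":10,"dy":0,"dz":7,"yaw":0,"claw":0},
])

```text
time_s: 13.77
position: [0.5905, -0.0684, 0.1052]
eef_rot: [0.507, 3.092, 0.001]
force: [2.2, -1.2, 0.5]
finger_gap: 0.0
finger_force: 1.4
```

```bash
python3 cs.py; python3 - <<'E'
from h import *
a=ctrl.read_camera("side")
cv2.imwrite("pics/s3.png",cv2.resize(a[120:260,280:440],None,fx=4,fy=4,interpolation=cv2.INTER_CUBIC)[:,:,::-1])
E
```

```text
13.7667 case mm [  2.7  -0.2 105.2] F case [ 2.4 -0.4  0.5] [-0.948  0.319 -0.009]
```

View pics/s3.png

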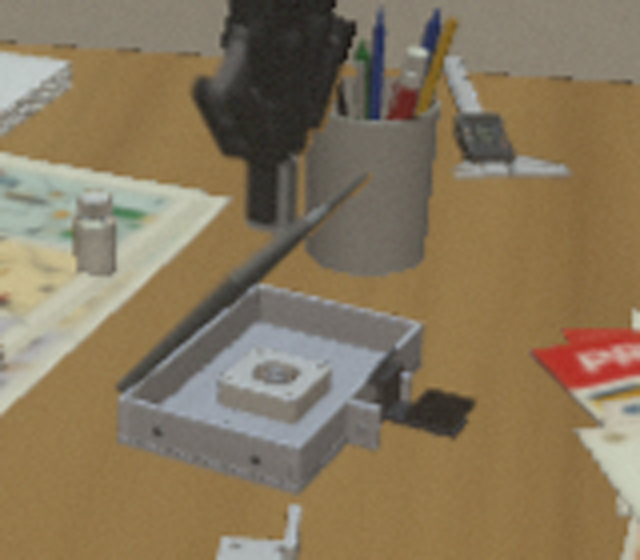

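The lid is at about 45° with the fingertip on its outer face. Continuing along the arc.

Call:
drive_tool([
  {"dx":8,"dy":0,"dz":8,"yaw":0,"claw":0},
  {"dx":8,"dy":0,"dz":9,"yaw":0,"claw":0},
  {"dx":4,"dy":0,"dz":7,"yaw":0,"claw":0},
  {"dx":4,"dy":0,"dz":7,"yaw":0,"claw":0},
  {"dx":0,"dy":0,"dz":0,"yaw":0,"claw":0},
])

```text
time_s: 14.23
position: [0.5643, -0.0599, 0.0699]
eef_rot: [-0.508, -3.1, -0.0]
force: [1.9, 0.1, 2.0]
finger_gap: 0.0
finger_force: 1.2
```

```bash
python3 cs.py
```

```text
14.2333 case mm [-24.8  -0.6  69.9] F case [1.8 0.7 2. ] [-0.948  0.319  0.001]
```

Call:
drive_tool([
  {"dx":3,"dy":0,"dz":7,"yaw":0,"claw":0},
  {"dx":3,"dy":0,"dz":7,"yaw":0,"claw":0},
  {"dx":0,"dy":0,"dz":0,"yaw":0,"claw":0},
  {"dx":0,"dy":0,"dz":0,"yaw":0,"claw":0},
])

```text
time_s: 14.57
position: [0.5584, -0.0584, 0.0559]
eef_rot: [-0.508, -3.098, 0.0]
force: [0.7, 0.1, 2.6]
finger_gap: 0.0002
finger_force: 1.3
```

```bash
python3 cs.py
```

```text
14.5667 case mm [-30.9  -1.   55.9] F case [0.6 0.3 2.6] [-0.948  0.32   0.002]
```

Call:
drive_tool([
  {"dx":1,"dy":0,"dz":4,"yaw":0,"claw":0},
  {"dx":1,"dy":0,"dz":4,"yaw":0,"claw":0},
  {"dx":0,"dy":0,"dz":3,"yaw":0,"claw":0},
  {"dx":0,"dy":0,"dz":0,"yaw":0,"claw":0},
])

```text
time_s: 14.9
position: [0.5572, -0.0579, 0.0458]
eef_rot: [0.509, 3.1, 0.0]
force: [-0.7, 0.5, 7.2]
finger_gap: 0.0003
finger_force: 3.6
```

Call:
drive_tool([
  {"dx":0,"dy":0,"dz":1,"yaw":0,"claw":0},
  {"dx":0,"dy":0,"dz":0,"yaw":0,"claw":0},
])

```text
time_s: 15.07
position: [0.557, -0.0579, 0.0447]
eef_rot: [-0.509, -3.1, -0.0]
force: [-0.1, 0.3, 7.1]
finger_gap: -0.0002
finger_force: 3.3
```

Call:
drive_tool([
  {"dx":0,"dy":0,"dz":1,"yaw":0,"claw":0},
  {"dx":0,"dy":0,"dz":0,"yaw":0,"claw":0},
])

```text
time_s: 15.23
position: [0.557, -0.0578, 0.0436]
eef_rot: [-0.509, -3.1, -0.0]
force: [-0.2, 0.0, 5.4]
finger_gap: -0.0001
finger_force: 2.7
```

```bash
python3 cs.py
```

```text
15.2333 case mm [-32.4  -1.   43.6] F case [-0.2 -0.   5.4] [-0.948  0.32   0.   ]
```

Call:
drive_tool([
  {"dx":0,"dy":0,"dz":0.8,"yaw":0,"claw":0},
  {"dx":0,"dy":0,"dz":0,"yaw":0,"claw":0},
])

```text
time_s: 15.4
position: [0.5569, -0.0578, 0.0425]
eef_rot: [-0.509, -3.1, -0.0]
force: [0.8, 1.1, 2.2]
finger_gap: -0.0001
finger_force: 1.4
```

Call:
drive_tool([
  {"dx":0,"dy":0,"dz":0.7,"yaw":0,"claw":0},
  {"dx":0,"dy":0,"dz":0,"yaw":0,"claw":0},
])

```text
time_s: 15.57
position: [0.5569, -0.0578, 0.0419]
eef_rot: [-0.509, -3.1, -0.0]
force: [-0.3, -0.0, 3.8]
finger_gap: 0.0003
finger_force: 2.2
```

Call:
drive_tool([
  {"dx":0,"dy":0,"dz":0.6,"yaw":0,"claw":0},
  {"dx":0,"dy":0,"dz":0,"yaw":0,"claw":0},
])

```text
time_s: 15.73
position: [0.5568, -0.0578, 0.0413]
eef_rot: [-0.509, -3.099, -0.0]
force: [-0.8, 0.3, 4.5]
finger_gap: -0.0004
finger_force: 2.4
```

Call:
drive_tool([
  {"dx":0,"dy":0,"dz":0.5,"yaw":0,"claw":0},
  {"dx":0,"dy":0,"dz":0,"yaw":0,"claw":0},
])

```text
time_s: 15.9
position: [0.5566, -0.0578, 0.0406]
eef_rot: [-0.509, -3.099, 0.0]
force: [0.6, -0.5, 1.3]
finger_gap: -0.0003
finger_force: 0.9
```

Call:
drive_tool([
  {"dx":0,"dy":0,"dz":0.4,"yaw":0,"claw":0},
  {"dx":0,"dy":0,"dz":0,"yaw":0,"claw":0},
])

```text
time_s: 16.07
position: [0.5566, -0.0578, 0.0402]
eef_rot: [-0.508, -3.099, 0.0]
force: [-1.3, -0.1, 3.3]
finger_gap: -0.0001
finger_force: 1.6
```

Call:
drive_tool([
  {"dx":0,"dy":0,"dz":0.4,"yaw":0,"claw":0},
  {"dx":0,"dy":0,"dz":0,"yaw":0,"claw":0},
])

```text
time_s: 16.23
position: [0.5566, -0.0578, 0.0399]
eef_rot: [-0.508, -3.099, 0.0]
force: [-2.2, 0.0, 3.2]
finger_gap: 0.0002
finger_force: 1.7
```

Call:
drive_tool([
  {"dx":0,"dy":0,"dz":0.4,"yaw":0,"claw":0},
  {"dx":0,"dy":0,"dz":0,"yaw":0,"claw":0},
])

```text
time_s: 16.4
position: [0.5567, -0.0578, 0.0395]
eef_rot: [-0.508, -3.099, 0.0]
force: [-2.0, 0.3, 3.5]
finger_gap: 0.0002
finger_force: 1.7
```

Call:
drive_tool([
  {"dx":0,"dy":0,"dz":0.4,"yaw":0,"claw":0},
  {"dx":0,"dy":0,"dz":0,"yaw":0,"claw":0},
])

```text
time_s: 16.57
position: [0.5567, -0.0578, 0.0392]
eef_rot: [-0.508, -3.099, -0.0]
force: [-3.4, 1.2, 4.6]
finger_gap: -0.0004
finger_force: 2.3
```

Call:
drive_tool([
  {"dx":0,"dy":0,"dz":0.3,"yaw":0,"claw":0},
  {"dx":0,"dy":0,"dz":0,"yaw":0,"claw":0},
])

```text
time_s: 16.73
position: [0.5567, -0.0578, 0.0391]
eef_rot: [-0.509, -3.099, -0.0]
force: [-3.3, 0.9, 5.9]
finger_gap: -0.0
finger_force: 3.2
```

Call:
drive_tool([
  {"dx":0,"dy":0,"dz":0.4,"yaw":0,"claw":0},
  {"dx":0,"dy":0,"dz":0,"yaw":0,"claw":0},
])

```text
time_s: 16.9
position: [0.5567, -0.0578, 0.0389]
eef_rot: [-0.509, -3.099, -0.0]
force: [-4.4, 0.4, 9.0]
finger_gap: 0.0001
finger_force: 4.4
```

Call:
drive_tool([
  {"dx":0,"dy":0,"dz":0.4,"yaw":0,"claw":0},
  {"dx":0,"dy":0,"dz":0,"yaw":0,"claw":0},
])

```text
time_s: 17.07
position: [0.5567, -0.0578, 0.0388]
eef_rot: [-0.509, -3.099, -0.001]
force: [-6.1, 0.1, 11.7]
finger_gap: 0.0
finger_force: 5.5
```

```bash
python3 cs.py
```

```text
17.0667 case mm [-32.7  -1.   38.8] F case [-5.8 -1.8 11.7] [-0.948  0.32   0.001]
```

Call:
drive_tool([
  {"dx":0,"dy":0,"dz":-1.5,"yaw":0,"claw":0},
  {"dx":0,"dy":0,"dz":-1.5,"yaw":0,"claw":0},
  {"dx":0,"dy":0,"dz":0,"yaw":0,"claw":0},
  {"dx":0,"dy":0,"dz":0,"yaw":0,"claw":0},
])

```text
time_s: 17.4
position: [0.5578, -0.0579, 0.0412]
eef_rot: [0.508, 3.099, -0.0]
force: [-0.0, -0.7, 0.1]
finger_gap: -0.0003
finger_force: 0.0
```

```bash
python3 cs.py
```

```text
17.4 case mm [-31.7  -0.8  41.2] F case [ 0.2 -0.7  0.1] [-0.948  0.32  -0.001]
```

Force is zero with the finger about 2 mm up, so the lid is latched. I'll retreat and check.

Call:
drive_tool([
  {"dx":0,"dy":0,"dz":-10,"yaw":0,"claw":0},
  {"dx":0,"dy":0,"dz":-30,"yaw":0,"claw":0},
  {"dx":0,"dy":0,"dz":-40,"yaw":0,"claw":0},
  {"dx":0,"dy":0,"dz":-40,"yaw":0,"claw":0},
  {"dx":0,"dy":0,"dz":-40,"yaw":0,"claw":0},
])

```text
time_s: 17.82
position: [0.5569, -0.058, 0.2034]
eef_rot: [0.509, 3.1, -0.001]
force: [1.5, 0.2, 0.4]
finger_gap: 0.0003
finger_force: 0.0
```

Call:
drive_tool([
  {"dx":0,"dy":40,"dz":0,"yaw":0,"claw":0},
  {"dx":0,"dy":40,"dz":0,"yaw":0,"claw":0},
  {"dx":0,"dy":40,"dz":0,"yaw":0,"claw":0},
  {"dx":0,"dy":40,"dz":0,"yaw":0,"claw":0},
  {"dx":0,"dy":0,"dz":0,"yaw":0,"claw":0},
])

```text
time_s: 18.23
position: [0.6096, 0.1046, 0.2017]
eef_rot: [0.49, 3.102, 0.009]
force: [0.4, 1.2, 0.7]
finger_gap: -0.0002
finger_force: 0.0
```

```bash
python3 - <<'E'
from h import *
a=ctrl.read_camera("side");b=ctrl.read_camera("top")
v=np.zeros((600,800,3),np.uint8);v[:300]=cv2.resize(a[130:290,213:640],(800,300));v[300:]=cv2.resize(b[100:275,200:433],(800,600))[300:]
v=np.zeros((600,800,3),np.uint8)
v[:,:400]=cv2.resize(a[130:290,253:453],(400,320)).__class__((600,400,3),np.uint8)*0
v[:320,:400]=cv2.resize(a[130:290,253:453],(400,320));v[:400,400:]=cv2.resize(b[110:270,240:400],(400,400))
cv2.imwrite("pics/end.png",v[:400,:,::-1]);print(ctrl.get_state()["time_s"])
E
```

```text
18.3333
```

View pics/end.png

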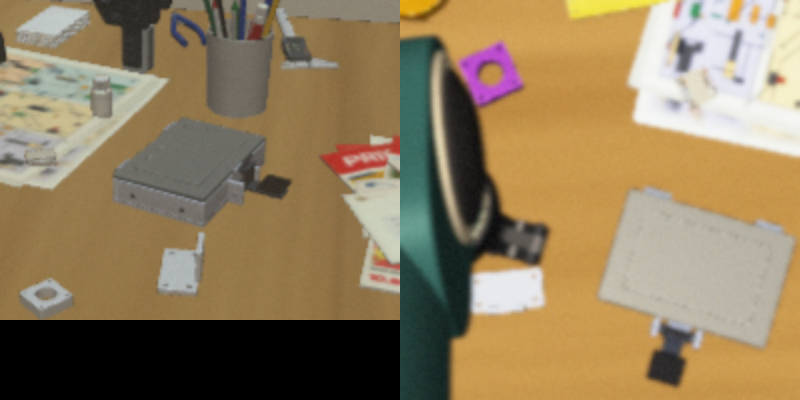

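The lid is shut and latched (side crop 190,165). The bracket, vial, connector, purple spacer and small spacer are where they were.

```bash
python3 -c "
from plant import ctrl
print(ctrl.finish_job())"
```

```text
the job is handed in; nothing more can be done
None
```

The job is done and handed in at about 18 s: the latch was pressed open, the larger spacer set flat on the post, and the lid pushed shut until it latched, with lid and latch pushes staying under about 14 N in the readings.

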